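# Put the cutters and lock cylinders back in the organiser

## Task

Put the four spares lying on the bench away in the organiser, each in the module made for it: the large and the small cutter wheel each over the spigot that fits its bore, flat down on the shoulder, and the long and the short lock cylinder each lying flat on the floor of the cradle of its own length. Leave the tray of key blanks and the loupe where they are.

Things in the scene. Friction and masses are not known exactly. Their poses are not given: they have to be found in the camera images.
- cutter_large: Large toothed steel cutter wheel: 60 mm across the teeth, 14 mm thick, bore 27 mm, about 160 g. Flat faces, pinch it across the rim from above in any direction. Origin: centre of its underside; z up, along the bore. Starts lying flat on the bench. 
- cutter_small: Small toothed steel cutter wheel: 46 mm across the teeth, 14 mm thick, bore 18 mm, about 100 g. Flat faces, pinch it across the rim from above in any direction. Origin: centre of its underside; z up, along the bore. Starts lying flat on the bench. 
- cylinder_double: Long (double) profile lock cylinder in nickel-plated metal, with its cam in the middle: 65 x 33 x 17 mm, about 210 g. Lies on its side on the bench and stays that way up. Origin: centre of its underside; x along its length, y across its 33 mm width, z up; 17 mm high. Pinch it from above across the 33 mm width at the middle of its length. 
- cylinder_half: Short (half) profile lock cylinder in the same plain metal, with its cam near the rear end: 45 x 33 x 17 mm, about 140 g. Lies on its side on the bench and stays that way up. Origin: centre of its underside; x along its length, y across its 33 mm width, z up; 17 mm high. Pinch it from above across the 33 mm width at the middle of its length. 
- spigot_thick: Fixed grey module, 88 mm square; the four stand 2 x 2, 90 mm apart, any order, one yaw, in a black base. Origin: centre of its underside, 4 mm above the bench; z up. Aluminium spigot, 21 mm thick, for the large wheel (the small one does not go on). Heights above origin: deck 13 mm; shoulder (42 mm across) that the wheel rests on 19 mm; spigot straight to 32 mm, then coned to a 6 mm tip at 45 mm.
- spigot_thin: Fixed grey module, 88 mm square; the four stand 2 x 2, 90 mm apart, any order, one yaw, in a black base. Origin: centre of its underside, 4 mm above the bench; z up. Aluminium spigot, 13 mm thick, for the small wheel. Heights above origin: deck 13 mm; shoulder (32 mm across) that the wheel rests on 19 mm; spigot straight to 32 mm, then coned to a 4 mm tip at 45 mm.
- cradle_long: Fixed grey module, 88 mm square; the four stand 2 x 2, 90 mm apart, any order, one yaw, in a black base. Origin: centre of its underside, 4 mm above the bench; z up. Long cradle, inside 79 mm (along x) by 47 mm (y), for the long cylinder. Floor 13 mm above origin; walls 9 mm higher, 4 mm thick, the long ones with a 46 mm gap in the middle for fingers.
- cradle_short: Fixed grey module, 88 mm square; the four stand 2 x 2, 90 mm apart, any order, one yaw, in a black base. Origin: centre of its underside, 4 mm above the bench; z up. Short cradle, inside 59 mm (along x) by 47 mm (y), for the short cylinder (the long one does not fit). Floor 13 mm above origin; walls 9 mm higher, 4 mm thick, the long ones with a 40 mm gap in the middle for fingers.
- blank_tray: Bystander: shallow grey tray of key blanks, 85 x 130 x 24 mm, loose on the bench beyond the spares. Origin: centre of its underside. Not to be moved.
- loupe: Bystander: black watchmaker's loupe, 36 mm across, 33 mm high, standing loose on the bench beyond the organiser. Origin: centre of its underside. Not to be moved or knocked over.
Things that resemble listed ones, but are neither listed nor needed, are in the scene too. Leave any green look-alike of the cylinder_half alone.

How it is judged (in metres and radians):
At the end, for the whole second after the job is handed in: Each wheel is on its own spigot: flat, underside within 3 mm of the shoulder, within 7 mm of the axis. Each lock cylinder lies flat on the floor of its own cradle, lengthwise (either way round), centre within 13 mm along and 12 mm across. All are released and at rest (horizontal distance between cutter_large and spigot_thick below 0.007 m and z of cutter_large in the frame of spigot_thick between 0.0165 and 0.022 m and angle between the z axis of cutter_large and the z axis of spigot_thick, either way round below 0.12 rad and horizontal distance between cutter_small and spigot_thin below 0.007 m and z of cutter_small in the frame of spigot_thin between 0.0165 and 0.022 m and angle between the z axis of cutter_small and the z axis of spigot_thin, either way round below 0.12 rad and x of cylinder_double in the frame of cradle_long between -0.013 and 0.013 m and y of cylinder_double in the frame of cradle_long between -0.012 and 0.012 m and z of cylinder_double in the frame of cradle_long between 0.01 and 0.0165 m and angle between the z axis of cylinder_double and the z axis of cradle_long, either way round below 0.12 rad and angle between the x axis of cylinder_double and the x axis of cradle_long, either way round below 0.45 rad and x of cylinder_half in the frame of cradle_short between -0.013 and 0.013 m and y of cylinder_half in the frame of cradle_short between -0.012 and 0.012 m and z of cylinder_half in the frame of cradle_short between 0.01 and 0.0165 m and angle between the z axis of cylinder_half and the z axis of cradle_short, either way round below 0.12 rad and angle between the x axis of cylinder_half and the x axis of cradle_short, either way round below 0.45 rad and linear speed of each of cutter_large, cutter_small, cylinder_double, cylinder_half below 0.02 m/s); the robot touches nothing.
It fails at once if the tray of key blanks is shoved more than 25 mm or tipped (distance of blank_tray from where it was at the start of the episode above 0.025 m or angle between blank_tray's own z axis and vertical above 0.3 rad).
It fails at once if the loupe is shoved more than 25 mm or tipped (distance of loupe from where it was at the start of the episode above 0.025 m or angle between loupe's own z axis and vertical above 0.3 rad).
It also fails if it takes over 99 s, if anything falls off the work surface, if the arm or the gripper's body presses on something with over 40 N, if the wrist force passes 120 N, or if a joint passes its speed limit or range.

## Robot

A 6-joint arm with a two-finger parallel gripper is mounted at the origin on a cart in front of the work surface, level with it; the furniture and walls round the work are solid. World frame = base frame: x ahead of the robot, y to its left, z up, the work surface at z = 0. Lengths are in mm, angles in rad, forces in N, time in s.
With the tool pointing down it reaches from about 400 to 925 mm from the base axis. Payload 12.5 kg.
Tool frame: the origin (TCP) lies midway between the tips of the shut fingers; the grasp point (between the pads) lies 19 mm behind it (env.pinch_z is the z of the grasp point in the tool frame, in mm); z points along the fingers, y is the line along which they close (so a half turn about z gives the same grasp; the last joint's range is limited). The gripper opens to 95 mm and grips with 3 to 60 N. Pads are 20 mm wide; open, the fingers measure 119 mm over their backs; the gripper's body (75 mm by 180 mm) begins 59 mm behind the grasp point.
Start: joints at [1.051, 0.491, 1.559, -0, 1.092, -0.106], TCP at [251.293, 572.275, 214.661] pointing down, gripper open.
Joint ranges: [-3.1, 3.1], [-0.84, 2.19], [0.05, 2.79], [-1.13, 4.28], [0.06, 2.93], [-2.69, 2.69]. Speed limits (rad/s): [2.22, 2.22, 2.79, 3.14, 3.14, 3.14].

## Interface

Orientations are given as [roll, pitch, yaw] about the fixed x, y, z axes, in that order (R = Rz(yaw) Ry(pitch) Rx(roll)).
In Python, from cell import env, eyes gives the robot as it stands.
- The arm moves only by the shell command python3 -m inch 'ROWS'. ROWS is JSON, a list of rows, each a list of 3 entries, a list of its own where there are three numbers: the shift along the tool's x, y, z in units of 60 mm (1.0 is 60 mm), then the turn about the tool's z in units of 5 degrees (1.0 is 5 degrees), then the closure, from -1 (fully open) to 1 (shut). In form: [[[tx, ty, tz], turn, claw], ...]. A call has exactly 10 rows; each row shifts and turns the commanded pose from where the row before left it, along the tool's axes as they then stand; what a row does not reach is not made up. A row lasts 1/8 s, in which the tool goes at most 62.5 mm and 10.7 degrees, less where a joint would pass 70% of its speed; a pose out of reach is approached as far as the arm can. A call is refused whole if a number of a shift passes 1 or a number of a turn 1, either way. A call with a gripper value outside its range is refused whole. The fingers move at their own pace and stop on an object; the grip force is fixed at half the most. Time passes only in rows, so rows that do not move let the fingers close, or fill a call up. It gives the time, the measured TCP pose, the force, the opening and the grip force at its end, in the units of the state.
- env.state(): the state, without advancing time (a new reading comes with each control period).
- eyes.read_camera(name): name is "scene" or "top"; returns a dict with "pixels" (420x560x3 uint8, red, green, blue), "fx", "fy", "cx", "cy" (pixels), "distortion" ([k1, k2, p1, p2, k3] as OpenCV has them; the pictures are not rectified), "extrinsics" (4x4, takes a point from world to camera coordinates). Camera axes: x right, y down, z forward; pixel columns grow to the right and rows downward; lengths in mm; the calibration is good to about 2 mm. A picture is of the moment at which its call begins. There is no depth.
- env.job_done(): hands the job in; it is judged then, once.
Trained networks look in a picture, given as the dict that the camera call returned (one of the last four; its "shot" number tells which), for a name from the list of things; names that differ only in an ending like _2 or _b are one class to them, and where a whole thing is asked for, a point or a joint stands for the part that bears it (a point fixed in the world has none). Each returns a list of dicts, best first, with "score" (0 to 1); they miss things now and then, are a little off and sometimes report something else, mostly with a low value. They report only what shows in the picture. A call takes as long as a camera call. They do not tell look-alikes from the thing itself.
- eyes.boxes_of(name, picture): "centre" ([row, column] in pixels, amid what is visible of it).
- eyes.cut_out(name, picture): "mask" (420x560 bool, what is visible of it) and "centre" ([row, column] in pixels, amid what is visible of it).
- eyes.spot_point(name, picture): "centre" ([row, column] in pixels: a listed point, or the origin of a listed thing).
The state is a dict: "t": time; "joints": joint angles; "qvel": joint speeds; "tau": joint torques, N m; "eef_pos": TCP position; "tcp_rot": TCP orientation; "ft_force": force on the tool from outside, world axes, zero at the start; "moment": the same for the moment, N m; "opening": opening from 0.0 (shut) to 1.0 (fully open); "grip_force": force on a finger pad.
Only numpy, scipy, OpenCV 4.12 (cv2) and the standard library are available. Lean on these libraries where they do the work, as an engineer would, in place of code of your own. Each camera call takes 0.05 s, during which the arm holds its last target. There are 200 camera calls.

## Working session

There is one attempt and no reset: what is moved stays moved. The work goes in short steps, Python scripts to look and compute and a shell command to move; the robot and the scene stay as the last step left them, time stands still between calls to the robot, and variables do not carry over. Pictures are saved under pics/ and viewed, at most 14 in all, crops included, and the job is handed in when it is done.

```bash
ls; mkdir -p pics; cat > h.py <<'E'
import numpy as np, cv2
from cell import env, eyes
def ray(p,rc,z):
    K=np.array([[p['fx'],0,p['cx']],[0,p['fy'],p['cy']],[0,0,1.]])
    u=cv2.undistortPoints(np.array([[[rc[1],rc[0]]]],float),K,np.array(p['distortion'],float))[0,0]
    E=np.array(p['extrinsics']);R,t=E[:3,:3],E[:3,3]
    o=-R.T@t;d=R.T@np.array([u[0],u[1],1.])
    return (o+d*(z-o[2])/d[2])
def proj(p,P):
    K=np.array([[p['fx'],0,p['cx']],[0,p['fy'],p['cy']],[0,0,1.]])
    E=np.array(p['extrinsics'])
    r=cv2.projectPoints(np.array(P,float).reshape(-1,1,3),cv2.Rodrigues(E[:3,:3])[0],E[:3,3],K,np.array(p['distortion'],float))[0]
    return r.reshape(-1,2)
def save(p,n): cv2.imwrite('pics/'+n+'.png',np.ascontiguousarray(p['pixels'][:,:,::-1]))
E
python3 - <<'E'
from h import *
print(env.state(), env.pinch_z)
Z=dict(cutter_large=0,cutter_small=0,cylinder_double=0,cylinder_half=0,spigot_thick=4,spigot_thin=4,cradle_long=4,cradle_short=4,blank_tray=0,loupe=0)
for c in('top','scene'):
    p=eyes.read_camera(c);save(p,c+'0')
    E=np.array(p['extrinsics']);print(c,(-E[:3,:3].T@E[:3,3]).round())
    for n,z in Z.items():
        print(n,[(round(d['score'],2),np.round(d['centre']).tolist(),ray(p,d['centre'],z)[:2].round().tolist()) for d in eyes.spot_point(n,p)[:4]])
E
```

```text
pics
{'t': 0.0, 'joints': array([ 1.05138988e+00,  4.91568283e-01,  1.55944373e+00, -2.79411705e-05,
        1.09168913e+00, -1.05611882e-01]), 'qvel': array([ 0.00030733,  0.00048866,  0.00010683,  0.00030518, -0.00070408,
        0.00072943]), 'tau': array([ 3.88699715e-03, -6.12649941e+01, -2.58195966e+01,  6.94179372e-02,
        4.81073989e-02, -7.32681951e-05]), 'eef_pos': array([251.17707513, 572.0459865 , 214.0582977 ]), 'tcp_rot': array([-3.14048774e+00, -9.22084410e-05,  2.72781093e+00]), 'ft_force': array([0.68114562, 0.46128342, 0.16895328]), 'moment': array([ 0.00453186,  0.01682542, -0.05583608]), 'grip_force': 0.0, 'opening': 1.0012121678110202} -18.8
top [472. 262. 885.]
cutter_large [(0.64, [217.0, 196.0], [538.0, 425.0]), (0.23, [267.0, 265.0], [454.0, 305.0])]
cutter_small [(0.77, [289.0, 209.0], [416.0, 399.0]), (0.7, [266.0, 322.0], [457.0, 208.0])]
cylinder_double [(0.59, [267.0, 263.0], [454.0, 309.0])]
cylinder_half [(0.75, [130.0, 278.0], [691.0, 286.0]), (0.71, [143.0, 342.0], [670.0, 175.0]), (0.6, [204.0, 248.0], [561.0, 336.0])]
spigot_thick [(0.76, [268.
[... 302 characters left out ...]
21.  649.]
cutter_large [(0.82, [186.0, 240.0], [541.0, 424.0]), (0.33, [247.0, 295.0], [543.0, 210.0]), (0.15, [166.0, 282.0], [658.0, 428.0])]
cutter_small [(0.6, [215.0, 201.0], [428.0, 390.0])]
cylinder_double [(0.6, [234.0, 228.0], [450.0, 312.0])]
cylinder_half [(0.72, [231.0, 358.0], [673.0, 173.0]), (0.64, [206.0, 266.0], [556.0, 337.0]), (0.2, [235.0, 228.0], [449.0, 309.0])]
spigot_thick [(0.77, [270.0, 258.0], [453.0, 199.0])]
spigot_thin [(0.93, [302.0, 289.0], [463.0, 111.0])]
cradle_long [(0.65, [247.0, 293.0], [539.0, 209.0])]
cradle_short [(0.55, [271.0, 324.0], [554.0, 128.0])]
blank_tray [(0.89, [167.0, 283.0], [659.0, 425.0])]
loupe [(0.59, [196.0, 330.0], [690.0, 285.0])]
```

View pics/top0.png

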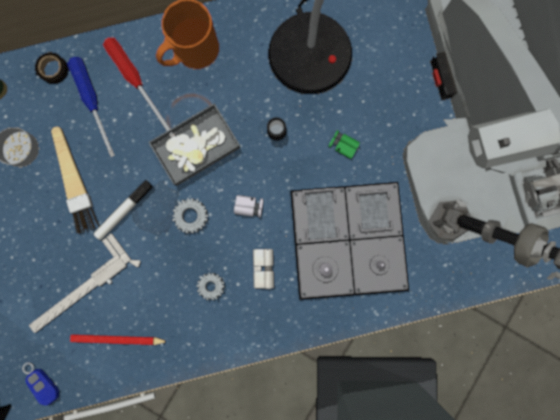

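View pics/scene0.png

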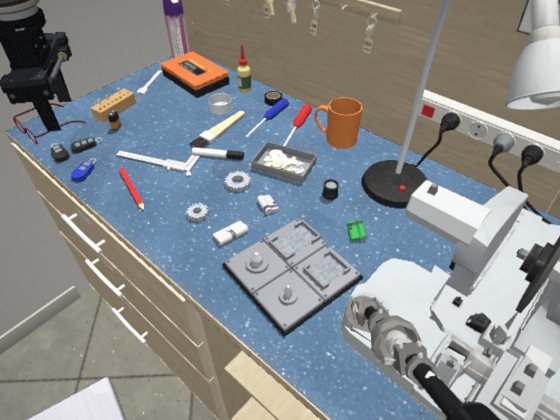

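The top picture shows the large wheel at (190,216), small wheel (210,287), half cylinder (249,206), double cylinder (263,269), and the organiser spanning about (292–408, 183–298). The green look-alike is at (345,145). The scene view agrees. A key machine stands close on the organiser's right. Next I refine the poses with masks.

```bash
cat > fine.py <<'E'
from h import *
def meas(names,cams=('top','scene')):
    for c in cams:
        p=eyes.read_camera(c)
        for n,z in names.items():
            for d in eyes.cut_out(n,p)[:3]:
                ct=max(cv2.findContours(d['mask'].astype(np.uint8),0,2)[0],key=cv2.contourArea).reshape(-1,2)
                w=np.array([ray(p,(v,u),z)[:2] for u,v in ct],np.float32)
                (x,y),(a,b),an=cv2.minAreaRect(w)
                if a<b: an+=90
                # centroid of mask
                v,u=np.nonzero(d['mask'])
                print(c,n,round(d['score'],2),'rect',round(x,1),round(y,1),'size',round(max(a,b),1),round(min(a,b),1),'long-yaw',round((an+90)%180-90,1),'cen',ray(p,(v.mean(),u.mean()),z)[:2].round(1))
E
python3 - <<'E'
from fine import *
meas(dict(cutter_large=8,cutter_small=8,cylinder_double=9,cylinder_half=9,spigot_thick=17,spigot_thin=17,cradle_long=17,cradle_short=17))
for c,(r0,r1,c0,c1) in dict(top=(170,310,140,420),scene=(170,330,180,370)).items():
    p=eyes.read_camera(c);im=cv2.resize(p['pixels'][r0:r1,c0:c1],None,fx=2.8 if c=='top' else 3.5,fy=2.8 if c=='top' else 3.5,interpolation=2)
    save(dict(pixels=im),'crop_'+c)
E
```

```text
top cutter_large 0.9 rect 540.4 433.8 size 56.1 55.3 long-yaw 64.4 cen [540.1 433.4]
top cutter_large 0.71 rect 452.4 202.7 size 90.1 88.5 long-yaw -84.6 cen [452.  203.3]
top cutter_small 0.85 rect 421.6 395.9 size 44.4 43.6 long-yaw -77.2 cen [421.6 395.7]
top cylinder_double 0.82 rect 451.2 307.3 size 63.6 32.1 long-yaw 0.8 cen [451.  307.5]
top cylinder_half 0.78 rect 666.1 172.1 size 45.4 34.4 long-yaw 63.6 cen [666.  170.8]
top cylinder_half 0.58 rect 557.6 334.1 size 45.6 30.8 long-yaw 84.3 cen [556.8 335.5]
top spigot_thick 0.93 rect 452.5 203.9 size 87.7 87.7 long-yaw -84.4 cen [452.3 203.5]
top spigot_thick 0.21 rect 542.3 211.8 size 91.9 89.6 long-yaw 5.1 cen [541.8 211.7]
top spigot_thin 0.85 rect 460.8 114.7 size 87.5 87.4 long-yaw -84.6 cen [460.7 115.2]
top spigot_thin 0.72 rect 660.8 428.1 size 132.8 93.1 long-yaw -58.1 cen [660.1 427.9]
top cradle_short 0.91 rect 550.0 123.1 size 87.8 87.7 long-yaw -84.8 cen [549.4 123.1]
scene cutter_large 0.78 rect 539.9 433.5 size 61.5 54.5 long-yaw 59.6 cen [539.4 431.5]
scene cutter_small 0.6 rect 422.1 395.2 size 46.7 42.7 long-yaw 56.4 cen [422.  394.7]
scene cylinder_double 0.63 rect 453.5 305.2 size 71.0 34.2 long-yaw 1.1 cen [451.8 305.1]
scene cylinder_double 0.53 rect 422.4 395.6 size 49.7 47.4 long-yaw 56.4 cen [421.9 394.5]
scene cylinder_half 0.61 rect 556.4 334.4 size 58.0 32.7 long-yaw 82.2 cen [556.4 332.8]
scene cylinder_half 0.52 rect 666.8 172.9 size 55.8 32.8 long-yaw 58.8 cen [666.1 171.5]
scene spigot_thick 0.68 rect 535.0 423.1 size 64.0 57.9 long-yaw 59.5 cen [535.8 422.1]
scene spigot_thick 0.63 rect 451.8 201.4 size 90.8 88.9 long-yaw 4.7 cen [450.3 199.7]
scene spigot_thin 0.7 rect 459.4 111.6 size 91.5 90.2 long-yaw 5.0 cen [458.7 109.9]
scene cradle_long 0.62 rect 543.1 210.8 size 92.7 91.5 long-yaw 5.0 cen [540.6 208.6]
scene cradle_short 0.82 rect 549.3 119.7 size 91.6 91.3 long-yaw -83.6 cen [547.7 117.6]
```

View pics/crop_top.png

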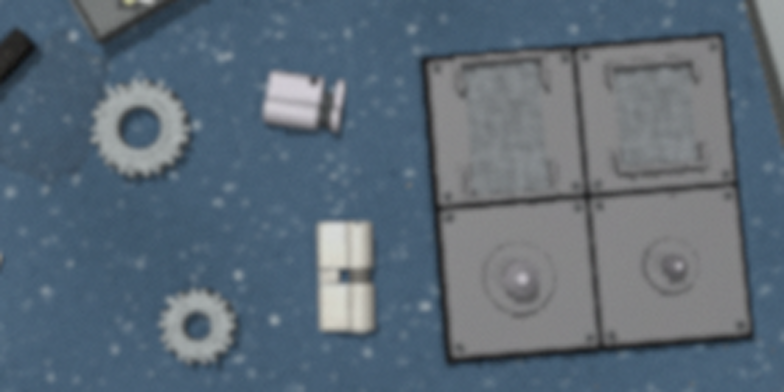

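```bash
python3 - <<'E'
from h import *
for c in ('top','scene'):
    p=eyes.read_camera(c)
    im=p['pixels'].copy()
    im=cv2.resize(im,None,fx=3,fy=3,interpolation=2)
    # gripper body box at cradle_short and finger box drawn at z 80
    for z,col in((0,(255,0,0)),(84,(255,255,0))):
        th=np.radians(5.2);R=np.array([[np.cos(th),-np.sin(th)],[np.sin(th),np.cos(th)]])
        q=np.array([[-37,-90],[37,-90],[37,90],[-37,90]])@R.T+[549.7,121.5]
        uv=proj(p,np.c_[q,np.full(4,z)])*3
        cv2.polylines(im,[uv.round().astype(int).reshape(-1,1,2)],True,col,1)
    o=(360,270,780,560) if c=='top' else (510,840,780,560)
    im=im[o[0]:o[0]+480,o[1]+250*(c=='top'):][:, :700] if c=='top' else im[450:1050,800:1600]
    save(dict(pixels=im),'mach_'+c)
E
```

```text
(no output)
```

View pics/mach_top.png

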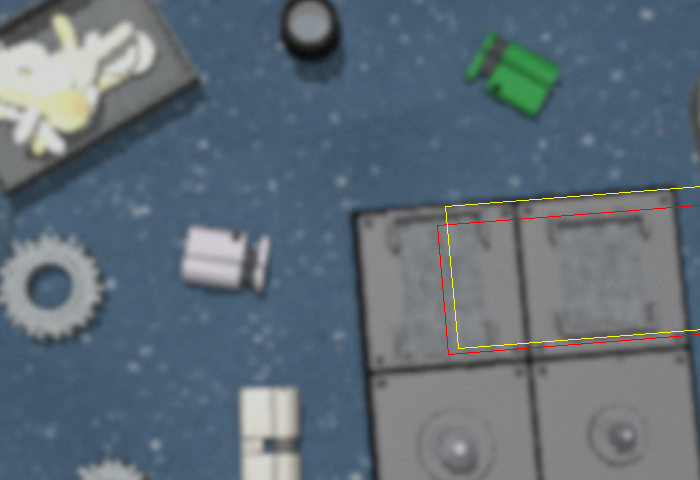

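View pics/mach_scene.png

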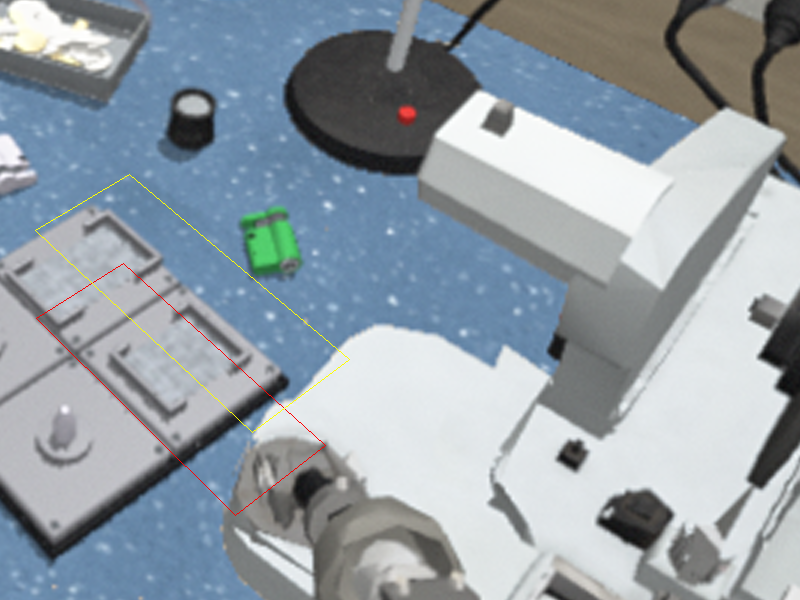

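```bash
python3 - <<'E'
from h import *
a=eyes.read_camera('top');b=eyes.read_camera('scene')
save(dict(pixels=cv2.resize(a['pixels'][90:290,380:560],None,fx=3,fy=3,interpolation=2)),'mtop2')
def tri(pt,ps):
    best=min(((np.linalg.norm(ray(a,pt,z)-ray(b,ps,z)),z) for z in range(0,300,2)))
    print(best,ray(a,pt,best[1]).round(),ray(b,ps,best[1]).round())
tri((123,425),(260,393))
tri((215,440),(298,362))
E
```

```text
(np.float64(47.782877118399654), 34) [698.  40.  34.] [657.  64.  34.]
(np.float64(2.503526033737992), 60) [541.  24.  60.] [544.  23.  60.]
```

View pics/mtop2.png

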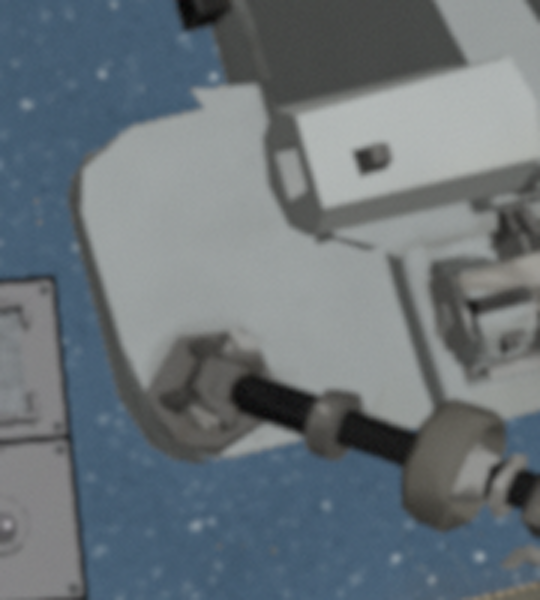

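```bash
cat > go.py <<'E'
from h import *
import sys
# usage: go.py x y z(grasp point) yaw_deg  -> needed shift in tool units & turn, using present yaw and after-turn axes
def go(x,y,z,yaw):
    s=env.state();p=np.array(s['eef_pos']);w=np.degrees(s['tcp_rot'][2])
    d=np.array([x,y,z-19])-p
    dy=(yaw-w+180)%360-180
    c=np.radians(w)
    X=np.array([np.cos(c),np.sin(c),0]);Y=np.array([np.sin(c),-np.cos(c),0])
    print('t',round(s['t'],1),'tcp',p.round(1),'rot',np.degrees(s['tcp_rot']).round(1),'units now-axes',(np.array([d@X,d@Y,-d[2]])/60).round(2),'turn units',round(-dy/5,2),'open',round(s['opening'],2),'F',np.round(s['ft_force'],0),'gf',round(s['grip_force'],1))
if __name__=='__main__': go(*map(float,sys.argv[1:]))
E
python3 - <<'E'
from h import *
a=eyes.read_camera('top');b=eyes.read_camera('scene')
def tri(pt,ps):
    best=min(((np.linalg.norm(ray(a,pt,z)-ray(b,ps,z)),z) for z in range(0,300,2)))
    print(best,ray(a,pt,best[1]).round(),ray(b,ps,best[1]).round())
tri((220,462),(312,370))
tri((231.7,490.7),(330,395))
E
python3 go.py 557 334 120 84
```

```text
(np.float64(1.1667244611125192), 70) [533.  -7.  70.] [532.  -6.  70.]
(np.float64(21.28712181892533), 90) [514. -44.  90.] [532. -56.  90.]
t 2.4 tcp [251.3 572.3 214.7] rot [180.    0.  156.3] units now-axes [-6.26 -1.59  1.89] turn units 14.46 open 1.0 F [-0. -0.  0.] gf 0.0
```

```bash
python3 -m inch '[[[-0.63,-0.16,0.1],0,-1],[[-0.63,-0.16,0.1],0,-1],[[-0.63,-0.16,0.1],0,-1],[[-0.63,-0.16,0.1],0,-1],[[-0.63,-0.16,0.1],0,-1],[[-0.63,-0.16,0.1],0,-1],[[-0.63,-0.16,0.1],0,-1],[[-0.63,-0.16,0.1],0,-1],[[-0.63,-0.16,0.1],0,-1],[[-0.63,-0.16,0.1],0,-1]]'
python3 -m inch '[[[0,0,0],1,-1],[[0,0,0],1,-1],[[0,0,0],1,-1],[[0,0,0],1,-1],[[0,0,0],1,-1],[[0,0,0],1,-1],[[0,0,0],1,-1],[[0,0,0],1,-1],[[0,0,0],1,-1],[[0,0,0],1,-1]]'
python3 go.py 557 334 70 84
```

```text
t: 3.65
eef_pos: [559.8, 331.5, 154.5]
tcp_rot: [3.141, 0.0, 2.728]
ft_force: [0.3, 0.6, 0.2]
opening: 0.999
grip_force: 0.0
t: 4.9
eef_pos: [558.8, 332.4, 154.6]
tcp_rot: [3.142, -0.0, 1.852]
ft_force: [0.2, -0.1, -0.1]
opening: 1.001
grip_force: 0.0
t 4.9 tcp [558.8 332.4 154.6] rot [180.   -0.  106.1] units now-axes [ 0.03 -0.02  1.73] turn units 4.43 open 1.0 F [ 0. -0. -0.] gf 0.0
```

```bash
python3 -m inch '[[[0,0,0],1,-1],[[0,0,0],1,-1],[[0,0,0],1,-1],[[0,0,0],1,-1],[[0,0,0],0.43,-1],[[0.04,-0.02,0.3],0,-1],[[0,0,0.3],0,-1],[[0,0,0.3],0,-1],[[0,0,0.3],0,-1],[[0,0,0],0,-1]]'
python3 go.py 557 334 23 84
```

```text
t: 6.15
eef_pos: [557.2, 334.5, 80.7]
tcp_rot: [-3.139, 0.001, 1.469]
ft_force: [0.3, 1.2, 1.2]
opening: 0.999
grip_force: 0.0
t 6.2 tcp [557.2 334.5  80.7] rot [-1.799e+02  1.000e-01  8.410e+01] units now-axes [-0.01 -0.    1.28] turn units 0.03 open 1.0 F [0. 1. 1.] gf 0.0
```

```bash
python3 -m inch '[[[0,0,0.3],0,-1],[[0,0,0.3],0,-1],[[0,0,0.3],0,-1],[[0,0,0.25],0,-1],[[0,0,0.13],0,-1],[[0,0,0],0,-1],[[0,0,0],0,0.5],[[0,0,0],0,1],[[0,0,0],0,1],[[0,0,0],0,1]]'
python3 -m inch '[[[0,0,0],0,1],[[0,0,0],0,1],[[0,0,0],0,1],[[0,0,0],0,1],[[0,0,-0.4],0,1],[[0,0,-0.4],0,1],[[0,0,-0.4],0,1],[[0,0,-0.4],0,1],[[0,0,0],1,1],[[0,0,0],1,1]]'
python3 go.py 549.7 121.5 60 5.2; python3 - <<'E'
from h import *
p=eyes.read_camera('scene');save(p,'s2')
E
```

```text
t: 7.4
eef_pos: [557.9, 334.9, 6.1]
tcp_rot: [3.141, -0.0, 1.469]
ft_force: [0.5, -0.1, 0.2]
opening: 0.638
grip_force: 0.0
t: 8.65
eef_pos: [557.9, 334.9, 102.1]
tcp_rot: [3.141, -0.0, 1.291]
ft_force: [0.1, -0.0, -1.4]
opening: 0.33
grip_force: 29.7
t 8.7 tcp [557.9 334.9 102.1] rot [180.  -0.  74.] units now-axes [-3.46  0.85  1.02] turn units 13.76 open 0.33 F [ 0. -0. -1.] gf 29.7
```

View pics/s2.png

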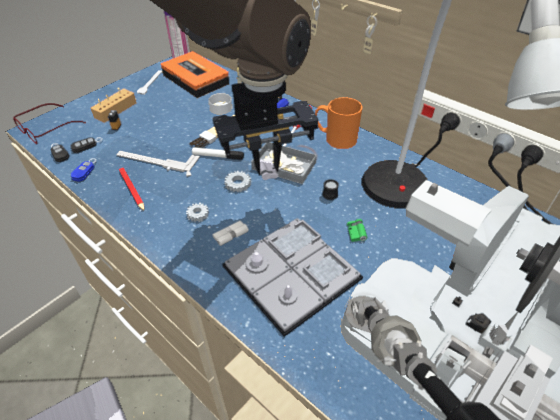

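The half cylinder is held between the fingers (around pixel (267,170)), with weight felt and the opening at about 31 mm. I'll turn it and carry it over the short cradle.

```bash
python3 -m inch '[[[0,0,0],1,1],[[0,0,0],1,1],[[0,0,0],1,1],[[0,0,0],1,1],[[0,0,0],1,1],[[0,0,0],1,1],[[0,0,0],1,1],[[0,0,0],1,1],[[0,0,0],1,1],[[0,0,0],1,1]]'
python3 -m inch '[[[0,0,0],1,1],[[0,0,0],1,1],[[0,0,0],1,1],[[0,0,0],0.76,1],[[0,0.6,0],0,1],[[0,0.6,0],0,1],[[0,0.6,0],0,1],[[0,0.6,0],0,1],[[0,0.6,0],0,1],[[0,0.4,0],0,1]]'
python3 go.py 549.7 121.5 42 5.2
```

```text
t: 9.95
eef_pos: [557.8, 334.8, 101.6]
tcp_rot: [-3.142, 0.0, 0.42]
ft_force: [0.4, 0.1, -1.9]
opening: 0.333
grip_force: 29.7
t: 11.2
eef_pos: [576.9, 130.3, 101.7]
tcp_rot: [3.142, 0.0, 0.094]
ft_force: [0.6, -0.2, -1.0]
opening: 0.331
grip_force: 29.7
t 11.2 tcp [576.9 130.3 101.7] rot [180.    0.    5.4] units now-axes [-0.46  0.1   1.31] turn units 0.04 open 0.33 F [ 1. -0. -1.] gf 29.7
```

```bash
python3 -m inch '[[[-0.23,0.05,0],0,1],[[-0.23,0.05,0],0,1],[[0,0,0.2],0,1],[[0,0,0.2],0,1],[[0,0,0.2],0,1],[[0,0,0.2],0,1],[[0,0,0],0,1],[[0,0,0],0,1],[[0,0,0],0,1],[[0,0,0],0,1]]'
python3 go.py 549.7 121.5 42 5.2; python3 - <<'E'
from h import *
p=eyes.read_camera('scene');q=eyes.read_camera('top')
a=cv2.resize(p['pixels'][190:330,220:400],(540,420),interpolation=2);b=cv2.resize(q['pixels'][160:310,280:420],(255,273),interpolation=2)
o=np.zeros((420,800,3),np.uint8);o[:, :540]=a;o[:273,543:798]=b;save(dict(pixels=o),'s3')
E
```

```text
t: 12.45
eef_pos: [550.1, 123.3, 54.2]
tcp_rot: [-3.142, -0.001, 0.093]
ft_force: [-0.1, 0.3, -1.4]
opening: 0.331
grip_force: 29.7
t 12.4 tcp [550.1 123.3  54.2] rot [-180.    -0.     5.3] units now-axes [-0.01  0.03  0.52] turn units 0.03 open 0.33 F [-0.  0. -1.] gf 29.7
```

View pics/s3.png

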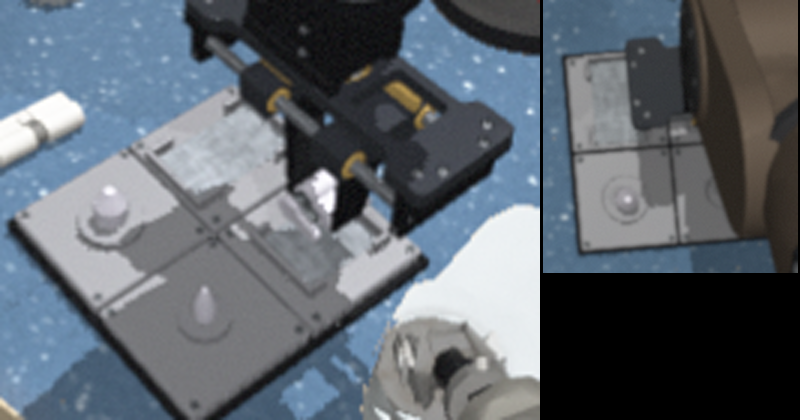

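The cylinder hangs over the short cradle with clearance to the machine. Lowering it and checking force before release.

```bash
python3 -m inch '[[[0,0.02,0.1],0,1],[[0,0,0.1],0,1],[[0,0,0.1],0,1],[[0,0,0.1],0,1],[[0,0,0.06],0,1],[[0,0,0.03],0,1],[[0,0,0],0,1],[[0,0,0],0,1],[[0,0,0],0,1],[[0,0,0],0,1]]'
python3 go.py 549.7 121.5 42 5.2
```

```text
t: 13.8
eef_pos: [550.1, 122.1, 24.5]
tcp_rot: [-3.142, -0.0, 0.093]
ft_force: [-0.3, -0.2, -1.5]
opening: 0.33
grip_force: 29.7
t 13.8 tcp [550.1 122.1  24.5] rot [-180.    -0.     5.3] units now-axes [-0.01  0.01  0.03] turn units 0.03 open 0.33 F [-0. -0. -1.] gf 29.7
```

Not touching the walls (−1.5 N is only the weight). Release, lift, and go for the double cylinder.

```bash
python3 -m inch '[[[0,0,0.02],0,1],[[0,0,0],0,0.1],[[0,0,0],0,-0.05],[[0,0,0],0,-0.05],[[0,0,0],0,-0.05],[[0,0,0],0,-0.05],[[0,0,-0.3],0,-0.05],[[0,0,-0.4],0,-0.05],[[0,0,-0.5],0,-0.05],[[0,0,-0.3],0,-0.05]]'
python3 go.py 451.8 306.3 70 1
```

```text
t: 15.05
eef_pos: [550.3, 122.1, 114.6]
tcp_rot: [-3.142, -0.001, 0.093]
ft_force: [0.7, 0.3, -0.2]
opening: 0.525
grip_force: 0.0
t 15.1 tcp [550.3 122.1 114.6] rot [-1.8e+02 -1.0e-01  5.3e+00] units now-axes [-1.35 -3.21  1.06] turn units 0.87 open 0.53 F [ 1.  0. -0.] gf 0.0
```

```bash
python3 -m inch '[[[-0.22,-0.53,0],0,-0.16],[[-0.22,-0.54,0],0,-0.16],[[-0.22,-0.54,0],0,-0.16],[[-0.23,-0.54,0],0,-0.16],[[-0.23,-0.53,0],0,-0.16],[[-0.23,-0.53,0],0,-0.16],[[0,0,0],0.87,-0.16],[[0,0,0.3],0,-0.16],[[0,0,0.3],0,-0.16],[[0,0,0],0,-0.16]]'
python3 go.py 451.8 306.3 23 1; python3 - <<'E'
from fine import *
meas(dict(cylinder_half=26,cylinder_double=9),('scene',))
E
```

```text
t: 16.3
eef_pos: [450.9, 306.0, 76.4]
tcp_rot: [3.141, 0.002, 0.017]
ft_force: [-0.5, 0.1, -0.8]
opening: 0.579
grip_force: 0.0
t 16.3 tcp [450.9 306.   76.4] rot [1.8e+02 1.0e-01 1.0e+00] units now-axes [ 0.01 -0.    1.21] turn units -0.0 open 0.58 F [-0.  0. -1.] gf 0.0
scene cylinder_half 0.89 rect 654.8 161.1 size 51.9 31.4 long-yaw 56.4 cen [653.3 158.5]
scene cylinder_half 0.8 rect 551.6 121.0 size 52.6 34.5 long-yaw 3.9 cen [551.  120.9]
scene cylinder_half 0.2 rect 447.7 291.8 size 68.8 35.2 long-yaw 2.0 cen [446.5 292. ]
scene cylinder_double 0.68 rect 452.8 306.0 size 69.0 35.5 long-yaw 2.0 cen [451.  306.1]
```

Half cylinder sits at (551.5, 121) with yaw 4°, inside its cradle. Grasp the double.

```bash
python3 -m inch '[[[0.01,0,0.3],0,-0.16],[[0,0,0.3],0,-0.16],[[0,0,0.3],0,-0.16],[[0,0,0.2],0,-0.16],[[0,0,0.09],0,-0.16],[[0,0,0],0,-0.16],[[0,0,0],0,0.5],[[0,0,0],0,1],[[0,0,0],0,1],[[0,0,0],0,1]]'
python3 -m inch '[[[0,0,0],0,1],[[0,0,-0.3],0,1],[[0,0,-0.4],0,1],[[0,0,-0.4],0,1],[[0,0,-0.4],0,1],[[0,0,0],0,1],[[0,0,0],0,1],[[0,0,0],-0.84,1],[[0,0,0],0,1],[[0,0,0],0,1]]'
python3 go.py 541.8 211 60 5.2
```

```text
t: 17.7
eef_pos: [452.3, 306.4, 6.2]
tcp_rot: [-3.141, -0.001, 0.017]
ft_force: [-0.3, 0.2, 4.1]
opening: 0.331
grip_force: 30.0
t: 18.95
eef_pos: [451.8, 306.2, 95.1]
tcp_rot: [3.141, 0.001, 0.089]
ft_force: [0.8, 0.6, -2.5]
opening: 0.333
grip_force: 30.0
t 18.9 tcp [451.8 306.2  95.1] rot [1.8e+02 1.0e-01 5.1e+00] units now-axes [1.35 1.71 0.9 ] turn units -0.02 open 0.33 F [ 1.  1. -3.] gf 30.0
```

```bash
python3 -m inch '[[[0.27,0.34,0],0,1],[[0.27,0.34,0],0,1],[[0.27,0.34,0],0,1],[[0.27,0.34,0],0,1],[[0.27,0.35,0],0,1],[[0,0,0.25],0,1],[[0,0,0.25],0,1],[[0,0,0.2],0,1],[[0,0,0],0,1],[[0,0,0],0,1]]'
python3 go.py 541.8 211 42.5 5.2; python3 - <<'E'
from fine import *
meas(dict(cylinder_double=58),('scene',))
E
```

```text
t: 20.2
eef_pos: [542.0, 211.8, 54.0]
tcp_rot: [-3.141, -0.0, 0.091]
ft_force: [0.2, -0.3, -2.5]
opening: 0.332
grip_force: 30.0
t 20.2 tcp [542.  211.8  54. ] rot [-180.    -0.     5.2] units now-axes [-0.    0.01  0.51] turn units 0.0 open 0.33 F [ 0. -0. -2.] gf 30.0
scene cylinder_double 0.57 rect 530.7 207.8 size 49.7 35.9 long-yaw 3.8 cen [525.6 209.2]
```

```bash
python3 -m inch '[[[0,0.01,0.1],0,1],[[0,0,0.1],0,1],[[0,0,0.1],0,1],[[0,0,0.1],0,1],[[0,0,0.07],0,1],[[0,0,0.02],0,1],[[0,0,0.02],0,1],[[0,0,0],0,1],[[0,0,0],0,1],[[0,0,0],0,1]]'
python3 go.py 541.8 211 42.5 5.2
```

```text
t: 21.55
eef_pos: [542.1, 210.9, 23.3]
tcp_rot: [-3.142, -0.0, 0.091]
ft_force: [-0.5, -0.3, -2.0]
opening: 0.332
grip_force: 30.0
t 21.6 tcp [542.1 210.9  23.3] rot [-180.    -0.     5.2] units now-axes [-0. -0. -0.] turn units -0.0 open 0.33 F [-0. -0. -2.] gf 30.0
```

```bash
python3 -m inch '[[[0,0,0],0,0.5],[[0,0,0],0,0.1],[[0,0,0],0,-0.05],[[0,0,0],0,-0.05],[[0,0,0],0,-0.05],[[0,0,0],0,-0.05],[[0,0,-0.3],0,-0.05],[[0,0,-0.4],0,-0.05],[[0,0,-0.5],0,-0.05],[[0,0,-0.3],0,-0.05]]'
python3 go.py 421.8 395.5 70 5.2
```

```text
t: 22.8
eef_pos: [542.5, 211.0, 115.9]
tcp_rot: [-3.141, -0.002, 0.091]
ft_force: [0.1, -0.6, 0.6]
opening: 0.523
grip_force: 0.0
t 22.8 tcp [542.5 211.  115.9] rot [-1.8e+02 -1.0e-01  5.2e+00] units now-axes [-1.72 -3.24  1.08] turn units -0.0 open 0.52 F [ 0. -1.  1.] gf 0.0
```

```bash
python3 -m inch '[[[-0.28,-0.54,0],0,-0.5],[[-0.28,-0.54,0],0,-0.5],[[-0.29,-0.54,0],0,-0.5],[[-0.29,-0.54,0],0,-0.5],[[-0.29,-0.54,0],0,-0.5],[[-0.29,-0.54,0],0,-0.5],[[0,0,0.3],0,-0.5],[[0,0,0.3],0,-0.5],[[0,0,0],0,-0.5],[[0,0,0],0,-0.5]]'
python3 go.py 421.8 395.5 23 5.2; python3 - <<'E'
from fine import *
meas(dict(cutter_small=8,cylinder_double=26),('scene',))
E
```

```text
t: 24.05
eef_pos: [422.1, 395.3, 78.4]
tcp_rot: [-3.141, -0.001, 0.09]
ft_force: [-0.0, 0.4, 0.8]
opening: 0.753
grip_force: 0.0
t 24.1 tcp [422.1 395.3  78.4] rot [-1.8e+02 -1.0e-01  5.2e+00] units now-axes [-0.   -0.    1.24] turn units -0.0 open 0.75 F [-0.  0.  1.] gf 0.0
scene cutter_small 0.7 rect 420.9 395.9 size 46.7 43.4 long-yaw 56.4 cen [421.  395.2]
scene cylinder_double 0.95 rect 541.8 208.2 size 69.0 34.8 long-yaw 4.7 cen [540.3 207.9]
```

```bash
python3 -m inch '[[[0,0,0.3],0,-0.5],[[0,0,0.3],0,-0.5],[[0,0,0.3],0,-0.5],[[0,0,0.2],0,-0.5],[[0,0,0.12],0,-0.5],[[0,0,0],0,-0.5],[[0,0,0],0,0.3],[[0,0,0],0,1],[[0,0,0],0,1],[[0,0,0],0,1]]'
python3 -m inch '[[[0,0,0],0,1],[[0,0,0],0,1],[[0,0,-0.3],0,1],[[0,0,-0.4],0,1],[[0,0,-0.4],0,1],[[0,0,-0.4],0,1],[[0,0,-0.3],0,1],[[0,0,0],0,1],[[0,0,0],0,1],[[0,0,0],0,1]]'
python3 go.py 460.3 114 80 5.2
```

```text
t: 25.45
eef_pos: [421.8, 395.2, 4.4]
tcp_rot: [-3.141, -0.0, 0.091]
ft_force: [-0.1, -0.2, 2.7]
opening: 0.475
grip_force: 30.0
t: 26.7
eef_pos: [421.4, 394.9, 111.3]
tcp_rot: [3.141, 0.001, 0.091]
ft_force: [0.2, 0.7, -1.8]
opening: 0.472
grip_force: 30.0
t 26.7 tcp [421.4 394.9 111.3] rot [1.8e+02 1.0e-01 5.2e+00] units now-axes [0.22 4.72 0.84] turn units -0.0 open 0.47 F [ 0.  1. -2.] gf 30.0
```

```bash
python3 -m inch '[[[0.03,0.6,0],0,1],[[0.03,0.6,0],0,1],[[0.03,0.6,0],0,1],[[0.03,0.6,0],0,1],[[0.03,0.6,0],0,1],[[0.03,0.6,0],0,1],[[0.04,0.6,0],0,1],[[0,0.52,0],0,1],[[0,0,0],0,1],[[0,0,0],0,1]]'
python3 go.py 460.3 114 69 5.2
python3 - <<'E'
from h import *
a=eyes.read_camera('top');b=eyes.read_camera('scene')
print(ray(a,(269.3,326.1),47),ray(a,(265,381.4),47),ray(b,(251.7,257.3),49),ray(b,(285,288),49))
im=cv2.resize(b['pixels'][190:340,220:370],(600,600),interpolation=2);save(dict(pixels=im),'s4')
E
```

```text
t: 27.95
eef_pos: [460.4, 114.5, 111.8]
tcp_rot: [-3.141, 0.0, 0.09]
ft_force: [1.1, 0.3, -1.0]
opening: 0.471
grip_force: 30.0
t 27.9 tcp [460.4 114.5 111.8] rot [-180.     0.     5.2] units now-axes [-0.    0.01  1.03] turn units -0.01 open 0.47 F [ 1.  0. -1.] gf 30.0
[452.78777402 204.59872191  47.        ] [460.76894143 115.81650677  47.        ] [457.1853816  204.83390453  49.        ] [463.21127717 115.58114859  49.        ]
```

View pics/s4.png

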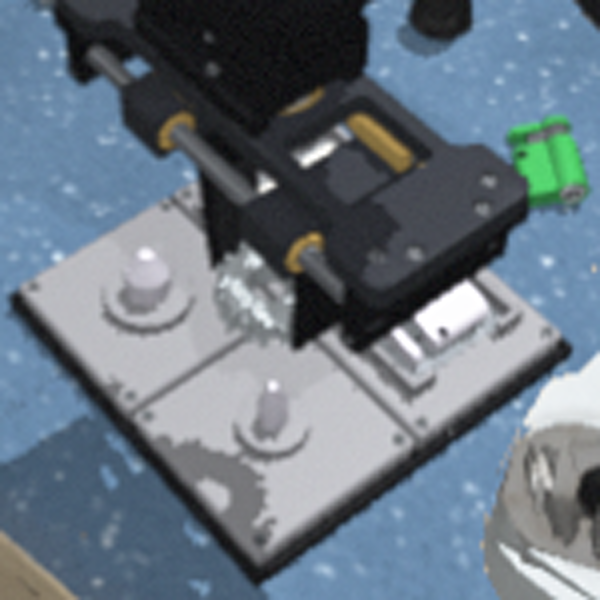

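The half cylinder lies in the short cradle (crop (440,325)). The small wheel is held level, with both spigot tips clear. Lowering in stages onto the thin spigot.

```bash
python3 -m inch '[[[0,0,0.2],0,1],[[0,-0.01,0.2],0,1],[[0,0,0.2],0,1],[[0,0,0.2],0,1],[[0,0,0.1],0,1],[[0,0,0.1],0,1],[[0,0,0],0,1],[[0,0,0],0,1],[[0,0,0],0,1],[[0,0,0],0,1]]'
python3 -m inch '[[[0,0,0.05],0,1],[[0,0,0.05],0,1],[[0,0,0.05],0,1],[[0,0,0.05],0,1],[[0,0,0],0,1],[[0,0,0],0,1],[[0,0,0],0,1],[[0,0,0],0,1],[[0,0,0],0,1],[[0,0,0],0,1]]'
python3 go.py 460.6 115 46.5 5.2
```

```text
t: 29.3
eef_pos: [460.5, 114.9, 52.2]
tcp_rot: [-3.142, -0.0, 0.091]
ft_force: [0.1, 1.2, -1.4]
opening: 0.473
grip_force: 30.0
t: 30.55
eef_pos: [460.4, 114.9, 40.1]
tcp_rot: [-3.142, -0.0, 0.091]
ft_force: [0.5, -0.6, -0.9]
opening: 0.47
grip_force: 30.0
t 30.6 tcp [460.4 114.9  40.1] rot [-180.    -0.     5.2] units now-axes [ 0.   -0.    0.21] turn units -0.0 open 0.47 F [ 0. -1. -1.] gf 30.0
```

```bash
python3 -m inch '[[[0,0,0.04],0,1],[[0,0,0.04],0,1],[[0,0,0.04],0,1],[[0,0,0.04],0,1],[[0,0,0.03],0,1],[[0,0,0.01],0,1],[[0,0,0],0,1],[[0,0,0],0,1],[[0,0,0],0,1],[[0,0,0],0,1]]'
python3 go.py 460.6 115 46.5 5.2
```

```text
t: 31.8
eef_pos: [460.4, 114.9, 28.1]
tcp_rot: [-3.142, -0.0, 0.091]
ft_force: [0.1, -0.4, -0.3]
opening: 0.473
grip_force: 30.0
t 31.8 tcp [460.4 114.9  28.1] rot [-180.    -0.     5.2] units now-axes [ 0.   -0.    0.01] turn units -0.0 open 0.47 F [ 0. -0. -0.] gf 30.0
```

```bash
python3 -m inch '[[[0,0,0],0,0],[[0,0,0],0,-0.26],[[0,0,0],0,-0.26],[[0,0,0],0,-0.26],[[0,0,0],0,-0.26],[[0,0,-0.2],0,-0.26],[[0,0,-0.3],0,-0.26],[[0,0,-0.4],0,-0.26],[[0,0,-0.5],0,-0.26],[[0,0,-0.3],0,-0.26]]'
python3 go.py 540 433.5 80 5.2
python3 -m inch '[[[0.17,-0.56,0],0,-0.26],[[0.17,-0.56,0],0,-0.26],[[0.17,-0.56,0],0,-0.6],[[0.17,-0.56,0],0,-1],[[0.17,-0.56,0],0,-1],[[0.17,-0.56,0],0,-1],[[0.17,-0.56,0],0,-1],[[0.17,-0.56,0],0,-1],[[0.17,-0.56,0],0,-1],[[0.17,-0.5,0],0,-1]]'
python3 go.py 540 433.5 24 5.2
python3 - <<'E'
from fine import *
meas(dict(cutter_small=31,cutter_large=8),('scene',))
E
```

```text
t: 33.05
eef_pos: [460.6, 114.9, 132.1]
tcp_rot: [-3.141, -0.002, 0.091]
ft_force: [0.1, 0.6, -0.5]
opening: 0.632
grip_force: 0.0
t 33.0 tcp [460.6 114.9 132.1] rot [-1.8e+02 -1.0e-01  5.2e+00] units now-axes [ 1.8  -5.17  1.19] turn units -0.0 open 0.63 F [ 0.  1. -1.] gf 0.0
t: 34.3
eef_pos: [531.8, 456.3, 131.0]
tcp_rot: [-3.141, -0.0, 0.091]
ft_force: [-0.2, 0.5, 0.3]
opening: 0.999
grip_force: 0.0
t 34.3 tcp [531.8 456.3 131. ] rot [-180.    -0.     5.2] units now-axes [0.1  0.39 2.1 ] turn units 0.0 open 1.0 F [-0.  0.  0.] gf 0.0
scene cutter_small 0.76 rect 461.3 113.9 size 46.0 42.7 long-yaw 56.6 cen [460.  112.5]
scene cutter_large 0.68 rect 540.9 433.2 size 60.8 57.4 long-yaw 56.2 cen [540.7 432.7]
```

```bash
python3 -m inch '[[[0.06,0.2,0],0,-1],[[0.05,0.19,0],0,-1],[[0,0,0.3],0,-1],[[0,0,0.3],0,-1],[[0,0,0.3],0,-1],[[0,0,0.3],0,-1],[[0,0,0.3],0,-1],[[0,0,0],0,-1],[[0,0,0],0,-1],[[0,0,0],0,-1]]'
python3 go.py 540.5 433.5 23.5 5.2
```

```text
t: 35.7
eef_pos: [540.9, 432.7, 40.9]
tcp_rot: [-3.141, -0.001, 0.091]
ft_force: [0.7, -0.5, -0.8]
opening: 1.004
grip_force: 0.0
t 35.7 tcp [540.9 432.7  40.9] rot [-1.8e+02 -1.0e-01  5.2e+00] units now-axes [-0.01 -0.01  0.61] turn units -0.0 open 1.0 F [ 1. -0. -1.] gf 0.0
```

```bash
python3 -m inch '[[[0,-0.01,0.2],0,-1],[[0,0,0.2],0,-1],[[0,0,0.15],0,-1],[[0,0,0.06],0,-1],[[0,0,0],0,-1],[[0,0,0],0,0],[[0,0,0],0,1],[[0,0,0],0,1],[[0,0,0],0,1],[[0,0,0],0,1]]'
python3 -m inch '[[[0,0,0],0,1],[[0,0,0],0,1],[[0,0,-0.3],0,1],[[0,0,-0.4],0,1],[[0,0,-0.4],0,1],[[0,0,-0.4],0,1],[[0,0,-0.3],0,1],[[0,0,0],0,1],[[0,0,0],0,1],[[0,0,0],0,1]]'
python3 go.py 452.6 204 80 5.2
```

```text
t: 36.95
eef_pos: [540.6, 433.1, 3.6]
tcp_rot: [-3.141, -0.0, 0.091]
ft_force: [0.6, 0.9, 0.6]
opening: 0.618
grip_force: 30.0
t: 38.2
eef_pos: [540.2, 432.8, 110.4]
tcp_rot: [3.141, 0.001, 0.091]
ft_force: [0.5, 0.7, -0.9]
opening: 0.622
grip_force: 30.0
t 38.2 tcp [540.2 432.8 110.4] rot [1.8e+02 1.0e-01 5.2e+00] units now-axes [-1.8   3.66  0.82] turn units -0.0 open 0.62 F [ 1.  1. -1.] gf 30.0
```

```bash
python3 -m inch '[[[-0.22,0.45,0],0,1],[[-0.22,0.45,0],0,1],[[-0.22,0.46,0],0,1],[[-0.22,0.46,0],0,1],[[-0.23,0.46,0],0,1],[[-0.23,0.46,0],0,1],[[-0.23,0.46,0],0,1],[[-0.23,0.46,0],0,1],[[0,0,0],0,1],[[0,0,0],0,1]]'
python3 go.py 452.6 204 46 5.2
python3 - <<'E'
from h import *
b=eyes.read_camera('scene')
print(ray(b,(253.25,256.75),49))
im=cv2.resize(b['pixels'][190:340,220:370],(600,600),interpolation=2);save(dict(pixels=im),'s5')
E
```

```text
t: 39.45
eef_pos: [453.3, 204.9, 111.3]
tcp_rot: [-3.141, -0.0, 0.09]
ft_force: [-0.8, -0.4, -1.3]
opening: 0.62
grip_force: 30.0
t 39.5 tcp [453.3 204.9 111.3] rot [-180.    -0.     5.2] units now-axes [-0.01  0.01  1.41] turn units -0.01 open 0.62 F [-1. -0. -1.] gf 30.0
[454.53192296 202.35330347  49.        ]
```

View pics/s5.png

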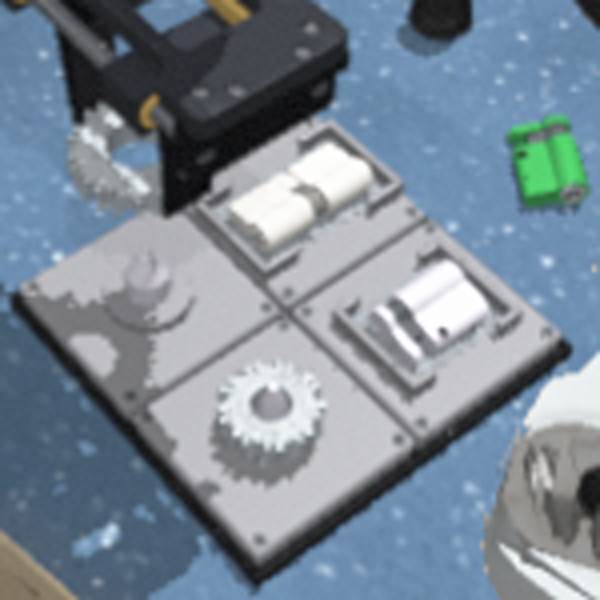

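The small wheel is centred on the thin spigot at crop (270,405), and both cylinders lie in their cradles. Lowering the large wheel.

```bash
python3 -m inch '[[[-0.01,0.01,0.2],0,1],[[0,0,0.2],0,1],[[0,0,0.2],0,1],[[0,0,0.2],0,1],[[0,0,0.1],0,1],[[0,0,0.1],0,1],[[0,0,0],0,1],[[0,0,0],0,1],[[0,0,0],0,1],[[0,0,0],0,1]]'
python3 -m inch '[[[0,0,0.05],0,1],[[0,0,0.05],0,1],[[0,0,0.05],0,1],[[0,0,0.05],0,1],[[0,0,0],0,1],[[0,0,0],0,1],[[0,0,0],0,1],[[0,0,0],0,1],[[0,0,0],0,1],[[0,0,0],0,1]]'
python3 go.py 452.6 204 46 5.2
```

```text
t: 40.75
eef_pos: [452.4, 203.9, 51.7]
tcp_rot: [-3.141, -0.0, 0.091]
ft_force: [-0.5, -0.4, -2.2]
opening: 0.619
grip_force: 30.0
t: 42.0
eef_pos: [452.3, 203.9, 39.5]
tcp_rot: [-3.142, -0.0, 0.091]
ft_force: [-0.2, -0.2, -1.4]
opening: 0.622
grip_force: 30.0
t 42.0 tcp [452.3 203.9  39.5] rot [-180.    -0.     5.2] units now-axes [ 0.   -0.    0.21] turn units -0.0 open 0.62 F [-0. -0. -1.] gf 30.0
```

```bash
python3 -m inch '[[[0,0,0.04],0,1],[[0,0,0.04],0,1],[[0,0,0.04],0,1],[[0,0,0.04],0,1],[[0,0,0.03],0,1],[[0,0,0.01],0,1],[[0,0,0],0,1],[[0,0,0],0,1],[[0,0,0],0,1],[[0,0,0],0,1]]'
python3 go.py 452.6 204 46 5.2
```

```text
t: 43.25
eef_pos: [452.3, 203.9, 27.5]
tcp_rot: [-3.141, -0.0, 0.091]
ft_force: [0.0, -0.7, -1.8]
opening: 0.618
grip_force: 30.0
t 43.2 tcp [452.3 203.9  27.5] rot [-180.    -0.     5.2] units now-axes [ 0.   -0.    0.01] turn units -0.0 open 0.62 F [ 0. -1. -2.] gf 30.0
```

```bash
python3 -m inch '[[[0,0,0],0,-0.3],[[0,0,0],0,-0.5],[[0,0,0],0,-0.5],[[0,0,0],0,-0.5],[[0,0,0],0,-0.5],[[0,0,-0.2],0,-0.5],[[0,0,-0.3],0,-0.5],[[0,0,-0.4],0,-0.5],[[0,0,-0.5],0,-0.5],[[0,0,-0.3],0,-0.5]]'
python3 -m inch '[[[0,-0.5,0],0,-0.5],[[0,-0.5,0],0,-0.5],[[0,-0.5,0],0,-0.5],[[0,-0.5,0],0,-0.5],[[0,-0.5,0],0,-0.5],[[0,-0.5,0],0,-0.5],[[0,-0.5,0],0,-0.5],[[0,0,0],0,-0.5],[[0,0,0],0,-0.5],[[0,0,0],0,-0.5]]'
python3 - <<'E'
from fine import *
meas(dict(cutter_small=31,cutter_large=31,cylinder_double=26,cylinder_half=26,spigot_thick=17,spigot_thin=17,cradle_long=17,cradle_short=17))
a=eyes.read_camera('top');b=eyes.read_camera('scene')
o=np.zeros((400,800,3),np.uint8)
o[:,:400]=cv2.resize(a['pixels'][170:310,280:420],(400,400),interpolation=2);o[:,400:]=cv2.resize(b['pixels'][200:340,220:360],(400,400),interpolation=2)
save(dict(pixels=o),'s6')
E
```

```text
t: 44.5
eef_pos: [452.5, 204.0, 131.6]
tcp_rot: [-3.141, -0.002, 0.091]
ft_force: [-0.7, -0.1, -0.6]
opening: 0.752
grip_force: 0.0
t: 45.75
eef_pos: [433.5, 412.2, 129.8]
tcp_rot: [3.142, -0.0, 0.09]
ft_force: [-0.1, -0.2, -0.2]
opening: 0.749
grip_force: 0.0
top cutter_small 0.71 rect 459.8 114.5 size 40.8 37.6 long-yaw -0.2 cen [460.2 114.2]
top cutter_large 0.96 rect 451.7 204.1 size 58.7 55.6 long-yaw 45.5 cen [451.3 203.7]
top cylinder_double 0.71 rect 541.6 210.6 size 64.7 33.4 long-yaw 5.7 cen [541.5 210.7]
top cylinder_half 0.65 rect 550.7 121.9 size 46.6 31.8 long-yaw 5.1 cen [551.3 122.3]
top cylinder_half 0.58 rect 661.1 173.9 size 44.8 33.7 long-yaw 61.7 cen [661.4 172.7]
top spigot_thick 0.58 rect 452.4 204.0 size 87.9 87.6 long-yaw -84.7 cen [453.4 205.1]
top spigot_thick 0.45 rect 550.0 123.1 size 87.9 87.9 long-yaw -84.7 cen [549.2 123.5]
top spigot_thin 0.92 rect 461.0 115.4 size 89.3 88.0 long-yaw -84.7 cen [461.  115.9]
top cradle_long 0.87 rect 542.2 212.5 size 88.2 87.8 long-yaw 5.4 cen [542.3 213.7]
top cradle_short 0.66 rect 660.4 427.4 size 131.1 91.9 long-ya
[... 379 characters left out ...]
cene cylinder_half 0.93 rect 551.5 120.5 size 50.0 33.6 long-yaw 4.8 cen [550.5 120.6]
scene cylinder_half 0.85 rect 653.5 160.6 size 52.7 33.6 long-yaw 62.9 cen [653.3 158. ]
scene spigot_thick 0.93 rect 450.8 200.0 size 93.5 90.2 long-yaw -84.9 cen [446.5 192.9]
scene spigot_thick 0.51 rect 547.1 215.6 size 71.7 36.5 long-yaw 3.4 cen [546.4 215.1]
scene spigot_thin 0.6 rect 459.9 112.0 size 90.4 90.3 long-yaw 5.1 cen [456.8 107.5]
scene cradle_long 0.73 rect 544.3 211.1 size 97.8 92.2 long-yaw 5.5 cen [541.  207.1]
scene cradle_short 0.77 rect 549.5 119.6 size 92.7 92.4 long-yaw -84.9 cen [545.8 115. ]
scene cradle_short 0.33 rect 459.3 111.5 size 90.2 88.9 long-yaw -85.0 cen [457.1 107.9]
```

View pics/s6.png

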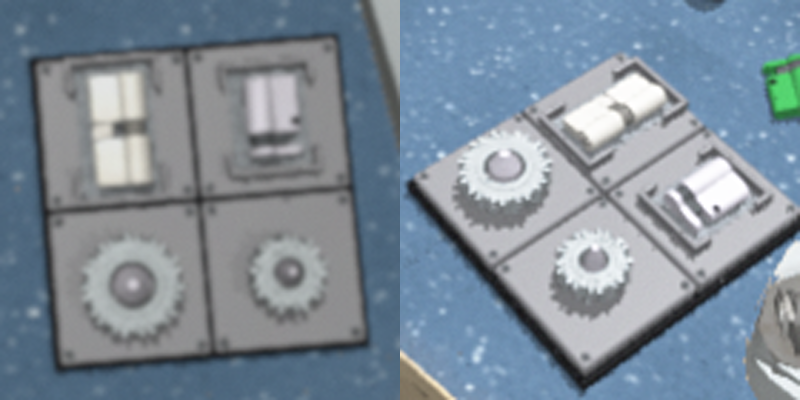

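Both wheels are concentric on their spigots, at crop (132,285) and (289,270). Both cylinders lie in their cradles, at crop (120,128) and (272,115). Handing in.

```bash
python3 -c "
from cell import env
print(env.job_done())"
```

```text
the job is handed in; nothing more can be done
None
```

The job is handed in: both wheels are on their own spigots and both cylinders are in their own cradles (final pictures from both cameras agree); the tray and loupe were left alone, and the verdict itself was not reported back.

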